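# Find the free play of a resonator slide and clamp it in the middle

## Task

The sliding half of this resonator fixture has free play where its rod enters the micrometer's nut housing. Take the upright tab on the sliding half and wiggle it gently, first towards the micrometer until you clearly feel springy resistance, then back the other way until it resists again; leave the slide exactly in the middle of that free play and let go, then swing the clamp lever fully over. Leave the other things on the bench and the fixture alone.

Things in the scene. Friction and masses are not known exactly. Their poses are not given: they have to be found in the camera images.
- rig: The fixture, bolted down: a flat blue base plate 240 (x) x 400 (y) x 22 mm; origin at the centre of its underside on the bench, z up. In line along its y at x = 0: a brass half and flange, fixed (y -165 to -103 mm, up to z = 88), the sliding half, the nut housing, the micrometer at the +y end (y 135 to 227, up to z = 77). The clamp lever is on its -x side, near the robot.
- grip (a point): Centre of the upright aluminium tab of the sliding half: 30 (fixture x) x 12 (y) x 30 mm tall, 97 mm above the bench, on a 60 x 60 mm brass block with its top 82 mm above the bench. Axes as the fixture's. The half (0.5 to 1 kg) moves only along the fixture's y, friction about 1 N; it stays where let go, if not against a spring. It starts 1 mm or more inside its free play, within 13 mm of y = -30.
- housing (a point): Top centre of the closed aluminium nut housing, 70 (x) x 90 (y) mm, at y = 90, z = 85 mm in the fixture. The sliding half's 12 mm steel rod enters it. Inside, unseen, are the ends of the free play: 12 to 28 mm apart, place and length differ every time.
- rod_mouth (a point): Where the rod enters the housing, y = 45, z = 55 mm in the fixture. Beyond either end of the free play a spring resists the sliding half: about 1.5 N at once, then about 3 to 4 N per mm, the same at both ends. 3 to 8 N is a clear feel; more than 12 N harms the nut. Leave the sliding half within 1.5 mm of the middle.
- clamp (a joint): Angle of the clamp lever about its pivot: 0 = open (leaning towards the micrometer), 1.0 rad = fully over (leaning to the fixture's -y); stays where left. It starts between 0 and 0.15. About 1 N at its ball swings it. Leave it open until the sliding half is centred and let go.
- clamp_tip (a point): Centre of the black 26 mm ball on the clamp lever, a 10 mm steel rod 70 mm long from pivot to ball centre. Pivot at x = -90, y = -10, z = 44 mm in the fixture, on a block 50 (x) x 70 (y) x 25 mm on the plate. It swings in the fixture's y-z plane: the ball goes from y = +24 to -44 mm, z = 105 at both ends, 114 half-way. Closed fingers can push it over.
- slug_center (a point): Bystander: centre of a brass cylinder 22 mm across and 30 mm tall standing on the far side of the base plate.
- collar_c (a point): Bystander: centre of an aluminium ring 28 mm across and 14 mm tall lying on the far side of the base plate.
- driver_grip (a point): Bystander: handle of a black screwdriver lying on the bench right of the fixture.
- jar_c (a point): Bystander: centre of a small white jar, 56 mm across and 60 mm tall, on the bench left of the fixture.

How it is judged:
On the way, in this order (a step that is already met when the one before it is completed fails the run):
1. the slide is pressed against the end of the play towards the micrometer with at least 2 N (contact force between stop_far_c0 and carriage above 2 N), for 0.1 s.
2. the slide is pressed against the other end of the play with at least 2 N (contact force between stop_near_c0 and carriage above 2 N), for 0.1 s.
3. the slide stands within 1.5 mm of the middle of the play, let go, with the clamp lever still open (y of nut_c0 in the frame of grip between 0.1185 and 0.1215 m and contact force between the fingers and carriage below 0.05 N and value of joint clamp below 0.4 rad), for 0.2 s.
At the end, for the whole second after the job is handed in: The sliding half is at rest, released and within 1.5 mm of the middle of its free play, and the clamp lever is over (past 0.85 rad of its 1.0) (y of nut_c0 in the frame of grip between 0.1185 and 0.1215 m and contact force between the fingers and carriage below 0.05 N and value of joint clamp above 0.85 rad and linear speed of carriage below 0.005 m/s); the robot touches nothing.
It fails at once if the slide is pressed against an end of its play with more than 16 N (contact force between any of stop_far_c0, stop_near_c0 and carriage above 16 N).
It fails at once if the clamp lever is swung over (past 0.6) while the slide is off the middle of the play by more than 1.5 mm (value of joint clamp above 0.6 rad and not (y of nut_c0 in the frame of grip between 0.1185 and 0.1215 m)).
It fails at once if a bystander is moved more than 20 mm (distance of any of slug_center, collar_c, driver_grip, jar_c from where it was at the start of the episode above 0.02 m).
It also fails if it takes over 54 s, if anything falls off the work surface, if the arm or the gripper's body presses on something with over 40 N, if the wrist force passes 120 N, or if a joint passes its speed limit or range.

## Robot

A 6-joint arm with a two-finger parallel gripper is mounted at the origin on the work surface. World frame = base frame: x ahead of the robot, y to its left, z up, the work surface at z = 0. Lengths are in m, angles in rad, forces in N, time in s.
With the tool pointing down it reaches from about 0.325 to 0.85 m from the base axis. Payload 4.4 kg.
Tool frame: the origin (TCP) lies on the front face of the gripper's body, between the roots of the fingers; the fingertips stand 97 mm ahead of it and the grasp point (between the pads) lies 78 mm ahead of it; z points along the fingers, y is the direction in which the jaws open and shut (so a half turn about z gives the same grasp; the last joint's range is limited). The gripper opens to 94 mm and grips with 3 to 60 N. Pads are 16 mm wide; open, the fingers measure 119 mm over their backs; the gripper's body (75 mm by 177 mm) begins 78 mm behind the grasp point.
Start: joints at [-1.343, 0.207, 1.542, -0, 1.393, -0.15], TCP at [0.212, -0.534, 0.303] pointing down, gripper open.
Joint ranges: [-2.73, 2.73], [-0.86, 2.22], [0.23, 2.46], [-1.11, 4.25], [0.08, 2.63], [-2.82, 2.82]. Speed limits (rad/s): [2.79, 2.79, 3.14, 3.14, 3.14, 3.14].

## Interface

Orientations are given as a 3x3 rotation matrix whose columns are the frame's x, y, z axes.
In Python, from workcell import robot gives the robot as it stands.
- The arm moves only by the tool servo_tool, never from a script. Its arguments are lists of equal length, an entry for each row: "offset": the shift along the tool's x, y, z in cm, a list of three; "angular": the turn, a rotation vector about the tool's x, y, z in rad, a list of three; "grip": the finger opening in cm, from 0 to 9.4. A call has 1 to 12 rows; each row shifts and turns the commanded pose from where the row before left it, along the tool's axes as they then stand; what a row does not reach is not made up. A row lasts 1/8 s, in which the tool goes at most 62.5 mm and 10.7 degrees, less where a joint would pass 70% of its speed; a pose out of reach is approached as far as the arm can. A call with a gripper value outside its range is refused whole. The fingers move at their own pace and stop on an object; "force" is the grip in N (left out, the last holds). Time passes only in rows, so rows that do not move let the fingers close. It gives the time, the measured TCP pose, the force and the opening at its end, in the units of the state.
- robot.get_state(): the state, without advancing time (a new reading comes with each control period).
- robot.camera(name): name is "scene" or "top" or "wrist"; returns (picture, depth): 420x560x3 uint8, blue, green, red; 420x560 float32, m along the optical axis (not along the pixel's ray), 0 where there is no reading.
- robot.camera_model(name): a dict with "vertical_fov" (degrees; the focal length in pixels is half the picture's height over the tangent of half this angle, whatever the lens; pixels are square), "cx", "cy" (the principal point, pixels), "dist" ([k1, k2, p1, p2, k3] as OpenCV has them; the pictures are not rectified), "R" (3x3) and "t" (3): a world point X has camera coordinates R X + t; the wrist camera has in their place "tool_from_camera" (4x4, takes a point from camera to tool coordinates, whose origin is the TCP and whose axes are the flange's). Camera axes: x right, y down, z forward; pixel columns grow to the right and rows downward; lengths in m; the calibration is good to about 2 mm. A picture is of the moment at which its call begins: read the wrist's pose just before it. camera_model takes no time and is no camera call.
- robot.sign_off(): hands the job in, once; it reports no verdict.
The state is a dict: "time": time; "joint_pos": joint angles; "qvel": joint speeds; "joint_efforts": joint torques, N m; "ee_pos": TCP position; "orientation": TCP orientation; "wrist_force": force on the tool from outside, world axes, zero at the start; "torque": the same for the moment, N m; "gripper_width": finger opening in m.
Only numpy, scipy, OpenCV 4.12 (cv2) and the standard library are available. Lean on these libraries where they do the work, as an engineer would, in place of code of your own. Each camera call takes 0.05 s, during which the arm holds its last target. There are 200 camera calls.

## Working session

There is one attempt and no reset: what is moved stays moved. The work goes in short steps, Python scripts to look and compute and a tool call to move; the robot and the scene stay as the last step left them, time stands still between calls to the robot, and variables do not carry over. Pictures are saved under pics/ and viewed, about 8 in all and at most 12, crops included, and the job is handed in when it is done.

Besides the shell and the picture viewer there is one more tool, called after "Emit:" by a JSON object that holds its "api" and its "payload". servo_tool: Moves the arm, as the interface text tells. Its arguments: {"type":"object","properties":{"offset":{"type":"array"},"angular":{"type":"array"},"grip":{"type":"array"},"force":{"type":"number"}},"required":["offset","angular","grip"]}

```bash
mkdir -p pics; cat > h.py <<'E'
import numpy as np, cv2
from workcell import robot
def K(m):
    f=210/np.tan(np.radians(m["vertical_fov"])/2)
    return np.array([[f,0,m["cx"]],[0,f,m["cy"]],[0,0,1.]])
def RT(name,s=None):
    m=robot.camera_model(name)
    if name=="wrist":
        T=np.eye(4);T[:3,:3]=s["orientation"];T[:3,3]=s["ee_pos"]
        W=np.linalg.inv(T@np.array(m["tool_from_camera"]));return m,W[:3,:3],W[:3,3]
    return m,np.array(m["R"]),np.array(m["t"])
def pts(name,uv,s=None,z=None,depth=None):
    m,R,t=RT(name,s)
    n=cv2.undistortPoints(np.array(uv,float).reshape(-1,1,2),K(m),np.array(m["dist"],float)).reshape(-1,2)
    d=np.c_[n,np.ones(len(n))]
    if depth is not None: return (d*np.array(depth)[:,None]-t)@R
    o=-R.T@t; r=d@R
    return o+r*((z-o[2])/r[:,2])[:,None]
E
python3 - <<'E'
from h import *
s=robot.get_state();print(s)
for n in("top","scene"):
    p,d=robot.camera(n);cv2.imwrite(f"pics/{n}0.png",p);np.save(f"{n}0.npy",d)
    m,R,t=RT(n);print(n,-R.T@t,m["vertical_fov"])
E
```

```text
{'time': 0.0, 'joint_pos': array([-1.34350006e+00,  2.07420815e-01,  1.54288894e+00, -1.42764350e-06,
        1.39347289e+00, -1.50518019e-01]), 'qvel': array([ 0.0008871 , -0.00091888,  0.00046922,  0.00152892,  0.00118153,
        0.00083255]), 'joint_efforts': array([ 4.37907047e-04, -3.70877445e+01, -2.81419033e+01,  6.98310533e-02,
        3.61643080e-02, -1.62600872e-04]), 'ee_pos': array([ 0.2119635 , -0.53390325,  0.30152093]), 'orientation': array([[ 9.29473130e-01,  3.68889490e-01, -4.94868827e-04],
       [ 3.68889677e-01, -9.29470739e-01,  2.13333756e-03],
       [ 3.26999710e-04, -2.16543194e-03, -9.99997602e-01]]), 'wrist_force': array([0.5862253 , 0.58873415, 0.14817906]), 'torque': array([0.01000582, 0.01702683, 0.01327718]), 'gripper_width': 0.09387358756778486}
top [ 0.40720287 -0.00599202  1.25773359] 49.281465770095764
scene [ 1.66650659 -0.66544247  0.90116125] 45.55105082414232
```

View pics/top0.png

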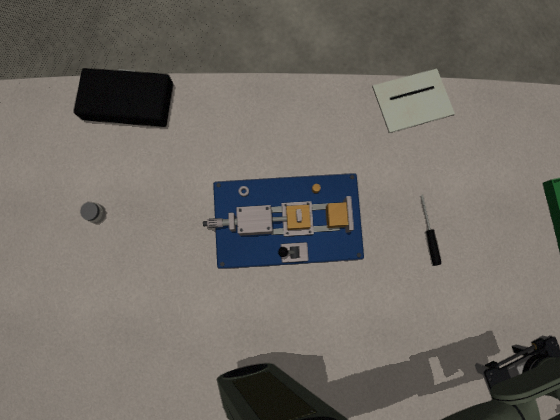

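View pics/scene0.png

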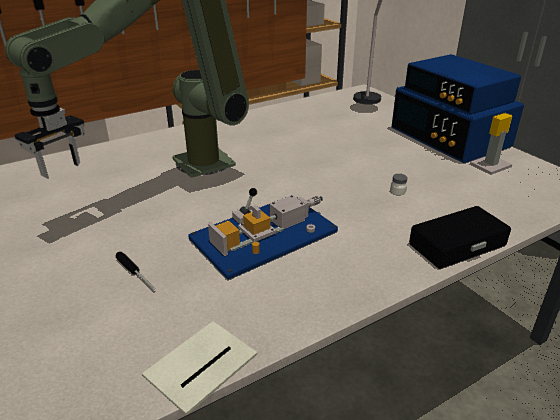

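The top view shows the blue plate with corners at about (214,181), (361,174), (364,259) and (217,268). The tab is at about (299,215), the clamp ball at (283,252), and the micrometer points left (+y).

```bash
python3 - <<'E'
from h import *
p=cv2.imread("pics/top0.png");d=np.load("top0.npy")
hsv=cv2.cvtColor(p,cv2.COLOR_BGR2HSV)
m=cv2.inRange(hsv,(105,120,50),(125,255,255));m[:150]=0;m[300:]=0;m[:,:190]=0;m[:,400:]=0
m=cv2.morphologyEx(m,cv2.MORPH_OPEN,np.ones((3,3)))
v,u=np.nonzero(m);P=pts("top",np.c_[u,v],z=0.022)
r=cv2.minAreaRect((P[:,:2]*1000).astype(np.float32));print("rect",r);B=cv2.boxPoints(r)/1000;print(B)
c=np.array(r[0])/1000
e=[B[1]-B[0],B[2]-B[1]];ey=max(e,key=np.linalg.norm);ey/=np.linalg.norm(ey);ey*=np.sign(ey[1])
ex=np.array([ey[1],-ey[0]]);print("c",c,"ey",ey,"yaw",np.arctan2(ex[1],ex[0]))
np.savez("rig.npz",c=c,ex=ex,ey=ey)
big=cv2.resize(p[165:280,195:380],None,fx=4,fy=4,interpolation=cv2.INTER_CUBIC);cv2.imwrite("pics/crop.png",big)
# ball
k=cv2.inRange(p,(0,0,0),(30,30,30));k[:240]=0;k[265:]=0;k[:,:272]=0;k[:,292:]=0
v,u=np.nonzero(k);q=pts("top",[[u.mean(),v.mean()]],z=.108)[0];w=q[:2]-c;print("ball",len(u),u.mean(),v.mean(),q,w@ex,w@ey)
# depth points high in fixture
v,u=np.mgrid[170:275,200:375].reshape(2,-1);X=pts("top",np.c_[u,v],depth=d[v,u])
F=np.c_[(X[:,:2]-c)@ex,(X[:,:2]-c)@ey,X[:,2]]
s=(abs(F[:,0])<.025)&(F[:,1]>-.08)&(F[:,1]<.02)&(F[:,2]>.098);print("tab",s.sum(),F[s].min(0),F[s].max(0),F[s].mean(0))
s=(abs(F[:,0])<.03)&(F[:,1]>.05)&(F[:,1]<.13);print("housing z",np.median(F[s],0))
E
```

```text
rect ((559.5267333984375, -47.046173095703125), (236.279541015625, 395.69091796875), 3.8967339992523193)
[[ 0.42821485  0.1423133 ]
 [ 0.45510533 -0.25246283]
 [ 0.69083863 -0.23640566]
 [ 0.6639481   0.1583705 ]]
c [ 0.55952673 -0.04704617] ey [-0.06795832  0.99768823] yaw 0.06801073
ball 72 282.65277777777777 251.65277777777777 [ 0.46891318 -0.03162474  0.108     ] -0.08935606105136443 0.021543728407284673
tab 64 [-0.01411229 -0.0317685   0.09803171] [ 0.01557057 -0.01987834  0.11727118] [ 0.00037008 -0.02576299  0.11161621]
housing z [-2.71432237e-05  9.01654774e-02  8.64655828e-02]
```

View pics/crop.png

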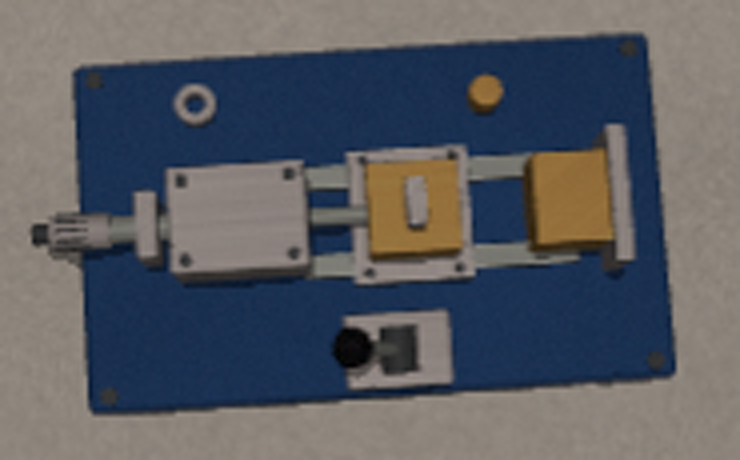

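Plate size, ball position, tab extent (12 mm) and housing height all match the given figures. Fixture yaw is 0.068 rad and the tab is at about (0.5617, -0.0728). Next I turn and move above the tab.

Emit:
{"api": "servo_tool", "payload": {"offset": [[0,0,0],[0,0,0],[3.8,-4.36,0],[3.8,-4.36,0],[3.8,-4.36,0],[3.8,-4.36,0],[3.8,-4.36,0],[3.8,-4.36,0],[3.8,-4.36,0],[3.8,-4.36,0],[3.8,-4.36,0],[3.8,-4.36,0]], "angular": [[0,0,0.155],[0,0,0.155],[0,0,0],[0,0,0],[0,0,0],[0,0,0],[0,0,0],[0,0,0],[0,0,0],[0,0,0],[0,0,0],[0,0,0]], "grip": [5,5,5,5,5,5,5,5,5,5,5,5], "force": 20}}

```text
time: 1.6
ee_pos: [0.5624, -0.072, 0.3022]
orientation: [[0.998, 0.068, -0.001], [0.068, -0.998, -0.0], [-0.001, -0.0, -1.0]]
wrist_force: [0.7, -0.4, 0.2]
gripper_width: 0.0501
```

Emit:
{"api": "servo_tool", "payload": {"offset": [[0,0,0],[0,0,0]], "angular": [[0,0,0],[0,0,0]], "grip": [5,5]}}

```text
time: 1.85
ee_pos: [0.5612, -0.0738, 0.3019]
orientation: [[0.998, 0.068, -0.002], [0.068, -0.998, -0.0], [-0.002, 0.0, -1.0]]
wrist_force: [-0.6, 0.6, -0.4]
gripper_width: 0.0497
```

```bash
cat > rel.py <<'E'
from h import *
g=np.load("rig.npz")
def show():
    s=robot.get_state();R=s["orientation"];w=s["ee_pos"][:2]-g["c"]
    print("t",s["time"],"ee",s["ee_pos"].round(4),"fix",(w@g["ex"]).round(4),(w@g["ey"]).round(4),"Ffix",s["wrist_force"][:2]@g["ex"],s["wrist_force"][:2]@g["ey"],s["wrist_force"][2],"w",s["gripper_width"])
    print("yaw err",np.arctan2(R[1,0],R[0,0])-.068,"tilt",R[:2,2]);return s
E
python3 - <<'E'
from rel import *
s=show();p,d=robot.camera("wrist");cv2.imwrite("pics/w1.png",p);np.save("w1.npy",d)
v,u=np.nonzero(d>0.05);X=pts("wrist",np.c_[u,v],s,depth=d[v,u])
F=np.c_[(X[:,:2]-g["c"])@g["ex"],(X[:,:2]-g["c"])@g["ey"],X[:,2]]
k=(abs(F[:,0])<.03)&(F[:,1]>-.07)&(F[:,1]<.01)&(F[:,2]>.105)&(F[:,2]<.12)
print(k.sum());print(np.percentile(F[k],[1,50,99],axis=0) if k.any() else 0)
E
```

```text
t 1.85 ee [ 0.5612 -0.0738  0.3019] fix -0.0002 -0.0268 Ffix -0.5462829297852813 0.6698190616010249 -0.36341569953022146 w 0.0497072832759765
yaw err 0.0003824027962911064 tilt [-0.00175344 -0.00020838]
440
[[-0.01299525 -0.03254508  0.10844287]
 [ 0.0030991  -0.02701903  0.11166155]
 [ 0.01672047 -0.02068828  0.1132831 ]]
```

View pics/w1.png

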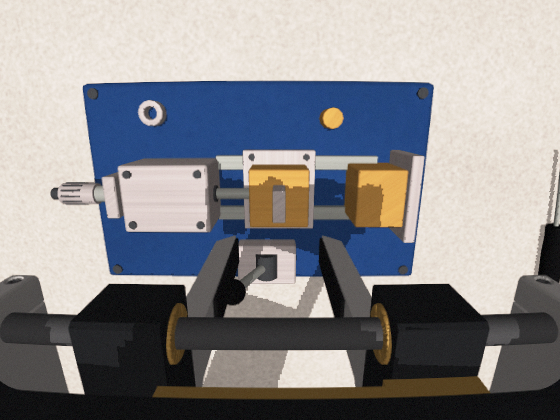

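The wrist view shows the tab (about pixel (279,203)) lying between the fingers along y. Depth puts it at fixture y -26.7 mm and the TCP at -26.8 mm. Next I descend and grip.

Emit:
{"api": "servo_tool", "payload": {"offset": [[0.1,0,4],[0,0,4],[0,0,2],[0,0,1.3],[0,0,0.5],[0,0,0],[0,0,0],[0,0,0],[0,0,0],[0,0,0]], "angular": [[0,0,0],[0,0,0],[0,0,0],[0,0,0],[0,0,0],[0,0,0],[0,0,0],[0,0,0],[0,0,0],[0,0,0]], "grip": [5,5,5,5,5,5,1.8,1.0,0.8,0.8], "force": 20}}

```text
time: 3.15
ee_pos: [0.5628, -0.0736, 0.1848]
orientation: [[0.998, 0.068, 0.0], [0.068, -0.998, -0.0], [0.0, 0.0, -1.0]]
wrist_force: [0.1, -0.4, -0.0]
gripper_width: 0.0135
```

Emit:
{"api": "servo_tool", "payload": {"offset": [[0,0,0],[0,0,0],[0,0,0]], "angular": [[0,0,0],[0,0,0],[0,0,0]], "grip": [0.8,0.8,0.8]}}

```text
time: 3.52
ee_pos: [0.5627, -0.0736, 0.1848]
orientation: [[0.998, 0.068, 0.0], [0.068, -0.998, 0.0], [0.0, -0.0, -1.0]]
wrist_force: [0.2, 0.8, 1.3]
gripper_width: 0.0116
```

```bash
python3 -c "
from rel import *
show()"
```

```text
t 3.525 ee [ 0.5627 -0.0736  0.1848] fix 0.0014 -0.0267 Ffix 0.26753411348604134 0.8227164793995704 1.3412104378742495 w 0.01160716913879076
yaw err -0.00018403921277278246 tilt [1.29102184e-04 2.97234978e-05]
```

Gripped on the 12 mm tab (opening reads 11.6 mm). Now I push towards the micrometer (+y, tool -y) in small steps.

Emit:
{"api": "servo_tool", "payload": {"offset": [[0,-0.05,0],[0,-0.05,0],[0,-0.05,0],[0,-0.05,0],[0,0,0],[0,0,0]], "angular": [[0,0,0],[0,0,0],[0,0,0],[0,0,0],[0,0,0],[0,0,0]], "grip": [0.8,0.8,0.8,0.8,0.8,0.8]}}

```text
time: 4.28
ee_pos: [0.5627, -0.0716, 0.1848]
orientation: [[0.998, 0.068, 0.0], [0.068, -0.998, -0.0], [0.0, 0.0, -1.0]]
wrist_force: [-0.4, -0.6, 1.7]
gripper_width: 0.0119
```

Emit:
{"api": "servo_tool", "payload": {"offset": [[0,-0.05,0],[0,-0.05,0],[0,-0.05,0],[0,-0.05,0],[0,0,0]], "angular": [[0,0,0],[0,0,0],[0,0,0],[0,0,0],[0,0,0]], "grip": [0.8,0.8,0.8,0.8,0.8]}}

```text
time: 4.9
ee_pos: [0.5625, -0.0696, 0.1848]
orientation: [[0.998, 0.068, 0.0], [0.068, -0.998, 0.0], [0.0, -0.0, -1.0]]
wrist_force: [-0.2, -0.7, 3.2]
gripper_width: 0.012
```

Emit:
{"api": "servo_tool", "payload": {"offset": [[0,-0.05,0],[0,-0.05,0],[0,-0.05,0],[0,-0.05,0],[0,0,0]], "angular": [[0,0,0],[0,0,0],[0,0,0],[0,0,0],[0,0,0]], "grip": [0.8,0.8,0.8,0.8,0.8]}}

```text
time: 5.52
ee_pos: [0.5623, -0.0676, 0.1848]
orientation: [[0.998, 0.068, 0.0], [0.068, -0.998, 0.0], [0.0, -0.0, -1.0]]
wrist_force: [-0.2, -0.8, 4.9]
gripper_width: 0.0121
```

Emit:
{"api": "servo_tool", "payload": {"offset": [[0,-0.05,0],[0,-0.05,0],[0,-0.05,0],[0,-0.05,0],[0,0,0]], "angular": [[0,0,0],[0,0,0],[0,0,0],[0,0,0],[0,0,0]], "grip": [0.8,0.8,0.8,0.8,0.8]}}

```text
time: 6.15
ee_pos: [0.5623, -0.0661, 0.1848]
orientation: [[0.998, 0.068, 0.0], [0.068, -0.998, -0.001], [0.0, 0.001, -1.0]]
wrist_force: [-0.6, -4.0, 4.9]
gripper_width: 0.0118
```

Springy resistance: -4 N. I press slightly more and hold for a precise reading.

Emit:
{"api": "servo_tool", "payload": {"offset": [[0,-0.05,0],[0,0,0],[0,0,0],[0,0,0]], "angular": [[0,0,0],[0,0,0],[0,0,0],[0,0,0]], "grip": [0.8,0.8,0.8,0.8]}}

```text
time: 6.65
ee_pos: [0.5623, -0.0656, 0.1848]
orientation: [[0.998, 0.068, 0.0], [0.068, -0.998, -0.001], [0.0, 0.001, -1.0]]
wrist_force: [0.4, -5.5, 5.8]
gripper_width: 0.0117
```

```bash
python3 -c "
from rel import *
show();robot.camera('wrist');show();robot.camera('wrist');show()"
```

```text
t 6.65 ee [ 0.5623 -0.0656  0.1848] fix 0.0015 -0.0187 Ffix 0.014222534810353552 -5.552301065948868 5.846813643389217 w 0.011666907436657143
yaw err -0.00015026675858276217 tilt [ 0.00036818 -0.0010077 ]
t 6.7 ee [ 0.5622 -0.0656  0.1848] fix 0.0014 -0.0187 Ffix -0.4622954705971093 -4.456363625018446 4.745739311140354 w 0.0115944052602258
yaw err -0.00019101537774179889 tilt [ 0.00036487 -0.00098348]
t 6.75 ee [ 0.5622 -0.0656  0.1848] fix 0.0014 -0.0187 Ffix -1.5871454771217783 -3.968860017746464 5.777795960207541 w 0.012149705533168338
yaw err -0.00022550486284918236 tilt [ 0.00030696 -0.00093287]
```

Far end: about -4.7 N at TCP fixture y -18.7 mm. Now I move back the other way.

Emit:
{"api": "servo_tool", "payload": {"offset": [[0,0.15,0],[0,0.15,0],[0,0.15,0],[0,0.15,0],[0,0.15,0],[0,0.15,0],[0,0.15,0],[0,0.05,0],[0,0,0],[0,0,0]], "angular": [[0,0,0],[0,0,0],[0,0,0],[0,0,0],[0,0,0],[0,0,0],[0,0,0],[0,0,0],[0,0,0],[0,0,0]], "grip": [0.8,0.8,0.8,0.8,0.8,0.8,0.8,0.8,0.8,0.8]}}

```text
time: 8.0
ee_pos: [0.5628, -0.0747, 0.1848]
orientation: [[0.998, 0.068, -0.0], [0.068, -0.998, 0.003], [0.0, -0.003, -1.0]]
wrist_force: [-0.6, 0.1, 6.1]
gripper_width: 0.0115
```

```bash
python3 -c "
from rel import *
for i in range(3):
  s=show();print(s['torque'],s['joint_pos'].round(4),s['qvel'].round(3));robot.camera('wrist')
p,d=robot.camera('wrist');cv2.imwrite('pics/w2.png',p)"
```

```text
t 8.0 ee [ 0.5628 -0.0747  0.1848] fix 0.0014 -0.0278 Ffix -0.5700208233892158 0.1705039232384121 6.138242860863012 w 0.011498056282977703
yaw err -5.657907932470063e-05 tilt [-6.70892987e-05  2.75346528e-03]
[-0.12552272  0.13080265  0.04131293] [-0.2855  0.3149  1.667   0.0029  1.1605  1.2162] [ 0.002 -0.     0.001 -0.001 -0.     0.   ]
t 8.05 ee [ 0.5629 -0.0747  0.1848] fix 0.0014 -0.0278 Ffix 0.45041453538148996 0.0446484337664117 5.901958460111417 w 0.011714839306224257
yaw err -3.253242887593655e-05 tilt [-3.34078680e-05  2.76108861e-03]
[-0.12207446  0.0828942  -0.02846553] [-0.2856  0.3149  1.667   0.0029  1.1605  1.2161] [-0.001  0.003 -0.001  0.001  0.001 -0.   ]
t 8.1 ee [ 0.5628 -0.0747  0.1848] fix 0.0014 -0.0278 Ffix -0.4785578301233275 0.93419900649862 6.496744289417783 w 0.012032191089674817
yaw err -0.0001118350197967799 tilt [-6.41226971e-05  2.79830468e-03]
[-0.08167087  0.13281621 -0.09259104] [-0.2855  0.3149  1.667   0.0029  1.1605  1.2162] [ 0.    -0.002  0.    -0.     0.    -0.002]
```

View pics/w2.png

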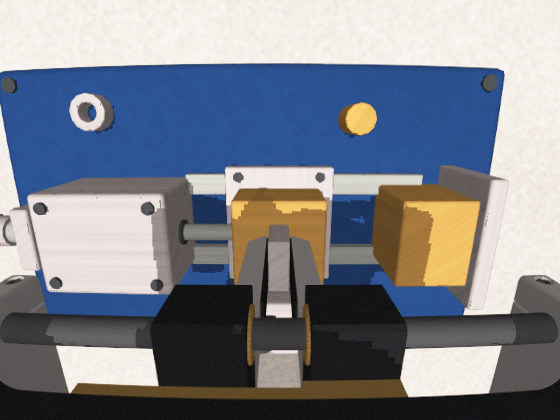

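The wrist view shows the tab (about (279,240)) held squarely between the fingers and nothing else touched. The force is near zero, so I continue towards -y in small steps.

Emit:
{"api": "servo_tool", "payload": {"offset": [[0,0.05,0],[0,0.05,0],[0,0,0],[0,0,0]], "angular": [[0,0,0],[0,0,0],[0,0,0],[0,0,0]], "grip": [0.8,0.8,0.8,0.8]}}

```text
time: 8.7
ee_pos: [0.5629, -0.0757, 0.1848]
orientation: [[0.998, 0.068, -0.0], [0.068, -0.998, 0.003], [0.0, -0.003, -1.0]]
wrist_force: [-1.6, 0.8, 6.3]
gripper_width: 0.0118
```

```bash
python3 -c "
from rel import *
for i in range(3):
  s=show();print(s['torque']);robot.camera('wrist')"
```

```text
t 8.7 ee [ 0.5629 -0.0757  0.1848] fix 0.0014 -0.0288 Ffix -1.5611216628455806 0.8630906657676629 6.256134186578073 w 0.011780297507838284
yaw err -7.95975606705801e-05 tilt [-5.47612751e-05  2.84279198e-03]
[-0.0475368   0.08493778 -0.05109659]
t 8.75 ee [ 0.5629 -0.0757  0.1848] fix 0.0014 -0.0288 Ffix -0.8520574642550365 0.8008735118735167 5.877231625677787 w 0.011897126334219148
yaw err -7.581902091133297e-05 tilt [-2.46957783e-05  2.81593657e-03]
[-0.05356239  0.12587819  0.01339399]
t 8.8 ee [ 0.5629 -0.0757  0.1847] fix 0.0014 -0.0288 Ffix 0.17330737864873888 0.4091397776882152 5.768543494776703 w 0.011829920829906509
yaw err -6.187119718410738e-05 tilt [-8.89133533e-05  2.84869861e-03]
[-0.11761318  0.06097624 -0.02864282]
```

Emit:
{"api": "servo_tool", "payload": {"offset": [[0,0.05,0],[0,0.05,0],[0,0.05,0],[0,0.05,0],[0,0,0]], "angular": [[0,0,0],[0,0,0],[0,0,0],[0,0,0],[0,0,0]], "grip": [0.8,0.8,0.8,0.8,0.8]}}

```text
time: 9.48
ee_pos: [0.5631, -0.0777, 0.1848]
orientation: [[0.998, 0.068, -0.0], [0.068, -0.998, 0.003], [0.0, -0.003, -1.0]]
wrist_force: [-1.0, 0.6, 6.1]
gripper_width: 0.0122
```

Emit:
{"api": "servo_tool", "payload": {"offset": [[0,0.05,0],[0,0.05,0],[0,0.05,0],[0,0.05,0],[0,0,0]], "angular": [[0,0,0],[0,0,0],[0,0,0],[0,0,0],[0,0,0]], "grip": [0.8,0.8,0.8,0.8,0.8]}}

```text
time: 10.1
ee_pos: [0.5632, -0.0797, 0.1848]
orientation: [[0.998, 0.068, -0.0], [0.068, -0.998, 0.003], [0.0, -0.003, -1.0]]
wrist_force: [-0.7, 0.2, 6.0]
gripper_width: 0.0118
```

Emit:
{"api": "servo_tool", "payload": {"offset": [[0,0.05,0],[0,0.05,0],[0,0.05,0],[0,0.05,0],[0,0,0]], "angular": [[0,0,0],[0,0,0],[0,0,0],[0,0,0],[0,0,0]], "grip": [0.8,0.8,0.8,0.8,0.8]}}

```text
time: 10.72
ee_pos: [0.5633, -0.0817, 0.1848]
orientation: [[0.998, 0.068, -0.0], [0.068, -0.998, 0.003], [0.0, -0.003, -1.0]]
wrist_force: [-0.8, 1.5, 6.5]
gripper_width: 0.0117
```

Emit:
{"api": "servo_tool", "payload": {"offset": [[0,0.05,0],[0,0.05,0],[0,0.05,0],[0,0,0]], "angular": [[0,0,0],[0,0,0],[0,0,0],[0,0,0]], "grip": [0.8,0.8,0.8,0.8]}}

```text
time: 11.22
ee_pos: [0.5634, -0.0832, 0.1848]
orientation: [[0.998, 0.068, -0.0], [0.068, -0.998, 0.003], [0.0, -0.003, -1.0]]
wrist_force: [-1.8, 0.6, 5.8]
gripper_width: 0.0117
```

Emit:
{"api": "servo_tool", "payload": {"offset": [[0,0.05,0],[0,0.05,0],[0,0.05,0],[0,0.05,0],[0,0,0]], "angular": [[0,0,0],[0,0,0],[0,0,0],[0,0,0],[0,0,0]], "grip": [0.8,0.8,0.8,0.8,0.8]}}

```text
time: 11.85
ee_pos: [0.5635, -0.0851, 0.1848]
orientation: [[0.998, 0.068, -0.0], [0.068, -0.998, 0.003], [0.0, -0.003, -1.0]]
wrist_force: [-0.9, 1.7, 5.6]
gripper_width: 0.0117
```

Emit:
{"api": "servo_tool", "payload": {"offset": [[0,0.05,0],[0,0.05,0],[0,0,0],[0,0,0]], "angular": [[0,0,0],[0,0,0],[0,0,0],[0,0,0]], "grip": [0.8,0.8,0.8,0.8]}}

```text
time: 12.35
ee_pos: [0.5636, -0.0859, 0.1848]
orientation: [[0.998, 0.068, -0.0], [0.068, -0.998, 0.003], [0.0, -0.003, -1.0]]
wrist_force: [-0.9, 1.4, 7.3]
gripper_width: 0.0124
```

```bash
python3 -c "
from rel import *
for i in range(3):
  s=show();print(s['torque']);robot.camera('wrist')"
```

```text
t 12.35 ee [ 0.5636 -0.0859  0.1848] fix 0.0014 -0.039 Ffix -0.776311080718028 1.4321346002036983 7.322261469495755 w 0.012427675971120624
yaw err -5.128678038805734e-05 tilt [-0.00018616  0.00341196]
[ 0.01120125  0.13531147 -0.012394  ]
t 12.4 ee [ 0.5636 -0.0859  0.1848] fix 0.0014 -0.039 Ffix -1.2813320479804635 0.6121200250725112 6.531812136969257 w 0.011580011835266524
yaw err -6.933914486349779e-05 tilt [-0.00018654  0.00338493]
[ 0.00347832  0.12182791 -0.03248916]
t 12.45 ee [ 0.5636 -0.0859  0.1848] fix 0.0014 -0.039 Ffix -0.02991595008721754 1.5739188179962835 5.740434253298471 w 0.011657806906989933
yaw err -5.886086454919004e-05 tilt [-0.00014201  0.00335023]
[0.05380142 0.09838468 0.04296477]
```

Emit:
{"api": "servo_tool", "payload": {"offset": [[0,0.05,0],[0,0,0],[0,0,0]], "angular": [[0,0,0],[0,0,0],[0,0,0]], "grip": [0.8,0.8,0.8]}}

```text
time: 12.88
ee_pos: [0.5636, -0.0861, 0.1848]
orientation: [[0.998, 0.068, -0.0], [0.068, -0.998, 0.004], [0.0, -0.004, -1.0]]
wrist_force: [-1.3, 1.7, 6.7]
gripper_width: 0.0123
```

```bash
python3 -c "
from rel import *
for i in range(3):
  s=show();print(s['torque']);robot.camera('wrist')"
```

```text
t 12.875 ee [ 0.5636 -0.0861  0.1848] fix 0.0014 -0.0393 Ffix -1.1475904131066372 1.7742530767065234 6.709546821646728 w 0.012317307427697106
yaw err 1.3357143013564832e-05 tilt [-0.00018155  0.00383644]
[0.19712142 0.14624173 0.00896044]
t 12.925 ee [ 0.5636 -0.0861  0.1848] fix 0.0014 -0.0393 Ffix -0.12010934831239022 1.080563683007332 6.602917727865571 w 0.01172311274334504
yaw err -2.1626621579395877e-06 tilt [-0.0001891   0.00387671]
[ 0.12784079  0.14847727 -0.06916465]
t 12.975 ee [ 0.5636 -0.0862  0.1848] fix 0.0014 -0.0393 Ffix -0.5912474576568647 1.495282799043361 6.611272291215294 w 0.011619621541108264
yaw err -1.0139657345739628e-05 tilt [-0.00022022  0.00380637]
[ 0.14249729  0.1752208  -0.02602367]
```

Emit:
{"api": "servo_tool", "payload": {"offset": [[0,0.05,0],[0,0,0],[0,0,0]], "angular": [[0,0,0],[0,0,0],[0,0,0]], "grip": [0.8,0.8,0.8]}}

```text
time: 13.4
ee_pos: [0.5636, -0.0865, 0.1848]
orientation: [[0.998, 0.068, -0.0], [0.068, -0.998, 0.004], [0.0, -0.004, -1.0]]
wrist_force: [-0.8, 3.2, 7.0]
gripper_width: 0.0116
```

```bash
python3 -c "
from rel import *
for i in range(3):
  s=show();print(s['torque'],s['joint_pos'].round(4));robot.camera('wrist')"
```

```text
t 13.4 ee [ 0.5636 -0.0865  0.1848] fix 0.0014 -0.0396 Ffix -0.5901312460594778 3.273830359964992 7.031655376668233 w 0.011607685485498538
yaw err 3.1705730577979985e-05 tilt [-0.00027858  0.00423312]
[ 0.25362324  0.17305671 -0.01969595] [-0.3057  0.3198  1.6604  0.0043  1.1629  1.1954]
t 13.45 ee [ 0.5636 -0.0865  0.1848] fix 0.0014 -0.0396 Ffix -0.6493681839066184 2.7699712876496863 6.6998591840277255 w 0.011764380847996725
yaw err -7.005728899639463e-07 tilt [-0.00030798  0.00423481]
[ 0.256965    0.13473696 -0.03689304] [-0.3057  0.3199  1.6604  0.0043  1.1629  1.1954]
t 13.5 ee [ 0.5636 -0.0865  0.1848] fix 0.0014 -0.0396 Ffix -0.627328301713358 3.253447799421349 7.049118050404691 w 0.011410367532564279
yaw err -8.518502941159967e-06 tilt [-0.00024068  0.00422232]
[ 0.22819795  0.1306985  -0.00583365] [-0.3057  0.3198  1.6604  0.0043  1.1628  1.1954]
```

Emit:
{"api": "servo_tool", "payload": {"offset": [[0,0.05,0],[0,0,0],[0,0,0],[0,0,0]], "angular": [[0,0,0],[0,0,0],[0,0,0],[0,0,0]], "grip": [0.8,0.8,0.8,0.8]}}

```text
time: 14.05
ee_pos: [0.5637, -0.0867, 0.1848]
orientation: [[0.998, 0.068, -0.0], [0.068, -0.998, 0.005], [0.0, -0.005, -1.0]]
wrist_force: [-1.2, 3.5, 7.1]
gripper_width: 0.0118
```

```bash
python3 -c "
from rel import *
for i in range(4):
  s=show();print(s['torque']);robot.camera('wrist')"
```

```text
t 14.05 ee [ 0.5637 -0.0867  0.1848] fix 0.0014 -0.0399 Ffix -0.9194959835373843 3.5610641622913795 7.111751419874389 w 0.011802237496320866
yaw err -3.29736525864488e-05 tilt [-0.00028472  0.0046783 ]
[0.33448014 0.16704767 0.0024034 ]
t 14.1 ee [ 0.5637 -0.0867  0.1848] fix 0.0014 -0.0399 Ffix -0.0806479789829269 2.696025607317198 7.422982325590341 w 0.011949792889237643
yaw err 5.3679811901991004e-05 tilt [-0.00032336  0.00463207]
[0.35510214 0.08719088 0.00414116]
t 14.15 ee [ 0.5637 -0.0867  0.1848] fix 0.0014 -0.0399 Ffix -1.025885774343771 2.8026835031549897 7.058356088695156 w 0.01188816210323646
yaw err -8.57665721991363e-06 tilt [-0.000249    0.00467271]
[ 0.34362534  0.16083924 -0.02422515]
t 14.2 ee [ 0.5637 -0.0867  0.1848] fix 0.0014 -0.0399 Ffix -0.5801765914261724 3.351175141101007 7.497609687784753 w 0.011993747347122647
yaw err 1.6561108173579475e-05 tilt [-0.00029098  0.00465728]
[0.32466806 0.11982867 0.00250525]
```

Emit:
{"api": "servo_tool", "payload": {"offset": [[0,0.05,0],[0,0.05,0],[0,0,0],[0,0,0],[0,0,0]], "angular": [[0,0,0],[0,0,0],[0,0,0],[0,0,0],[0,0,0]], "grip": [0.8,0.8,0.8,0.8,0.8]}}

```text
time: 14.88
ee_pos: [0.5637, -0.0873, 0.1848]
orientation: [[0.998, 0.068, -0.0], [0.068, -0.998, 0.006], [-0.0, -0.006, -1.0]]
wrist_force: [-1.0, 4.6, 8.2]
gripper_width: 0.012
```

```bash
python3 -c "
from rel import *
for i in range(4):
  s=show();print(s['torque']);robot.camera('wrist')"
```

```text
t 14.875 ee [ 0.5637 -0.0873  0.1848] fix 0.0014 -0.0404 Ffix -0.736142195830988 4.636034079385023 8.195441898745097 w 0.01204006728020317
yaw err 6.076462461304666e-05 tilt [-0.00041583  0.00553987]
[ 0.51244832  0.07857842 -0.05961453]
t 14.925 ee [ 0.5637 -0.0873  0.1848] fix 0.0014 -0.0404 Ffix -0.4033916321207642 5.178302990689025 7.662712586761945 w 0.01185911876267741
yaw err 7.350017239048101e-05 tilt [-0.00043309  0.00554863]
[ 0.53510045  0.16411384 -0.06223857]
t 14.975 ee [ 0.5637 -0.0873  0.1848] fix 0.0014 -0.0404 Ffix -0.6100421373512688 4.37473045129518 7.135803014045979 w 0.011774398613917833
yaw err 6.913681104034342e-05 tilt [-0.00036372  0.00553537]
[ 0.52178863  0.10657851 -0.02076734]
t 15.025 ee [ 0.5637 -0.0873  0.1848] fix 0.0014 -0.0404 Ffix -0.6014215941254465 4.8752972422422856 6.928951597509043 w 0.011421835067849525
yaw err 2.8863380539811967e-05 tilt [-0.00043699  0.00555535]
[0.50486366 0.06583217 0.0136497 ]
```

Equal ±4.7 N readings put the grasp point at -18.8 mm (far) and -40.0 mm (near). The middle is -29.4 mm and the play is about 20 mm, which is plausible. Now I move back to the middle.

Emit:
{"api": "servo_tool", "payload": {"offset": [[0,-0.15,0],[0,-0.15,0],[0,-0.15,0],[0,-0.15,0],[0,-0.15,0],[0,-0.15,0],[0,-0.1,0],[0,-0.06,0],[0,0,0],[0,0,0]], "angular": [[0,0,0],[0,0,0],[0,0,0],[0,0,0],[0,0,0],[0,0,0],[0,0,0],[0,0,0],[0,0,0],[0,0,0]], "grip": [0.8,0.8,0.8,0.8,0.8,0.8,0.8,0.8,0.8,0.8]}}

```text
time: 16.32
ee_pos: [0.5631, -0.0785, 0.1848]
orientation: [[0.998, 0.068, 0.0], [0.068, -0.998, 0.002], [0.0, -0.002, -1.0]]
wrist_force: [-0.1, -0.4, 5.9]
gripper_width: 0.0117
```

```bash
python3 -c "
from rel import *
for i in range(2):
  s=show();print(s['torque'],'grasp y',((s['ee_pos']+.078*s['orientation'][:,2])[:2]-g['c'])@g['ey']);robot.camera('wrist')"
```

```text
t 16.325 ee [ 0.5631 -0.0785  0.1848] fix 0.0014 -0.0317 Ffix -0.10581347469871649 -0.3730066131162049 5.9426805686762085 w 0.011724382832312153
yaw err -9.772806277602575e-05 tilt [4.89659835e-05 1.90766954e-03]
[-0.26405818  0.04427277  0.018348  ] grasp y -0.031522786431661905
t 16.375 ee [ 0.5631 -0.0785  0.1847] fix 0.0014 -0.0317 Ffix -0.9330638567277023 -0.5045154321672187 5.542381431331881 w 0.011948933599727757
yaw err -8.58903398654326e-05 tilt [-3.50420477e-05  1.92663686e-03]
[-0.28449531  0.16641643 -0.03236   ] grasp y -0.031507968799901975
```

Emit:
{"api": "servo_tool", "payload": {"offset": [[0,-0.05,0],[0,-0.05,0],[0,-0.05,0],[0,-0.06,0],[0,0,0],[0,0,0]], "angular": [[0,0,0],[0,0,0],[0,0,0],[0,0,0],[0,0,0],[0,0,0]], "grip": [0.8,0.8,0.8,0.8,0.8,0.8]}}

```text
time: 17.18
ee_pos: [0.563, -0.0765, 0.1848]
orientation: [[0.998, 0.068, 0.0], [0.068, -0.998, 0.002], [0.0, -0.002, -1.0]]
wrist_force: [-0.5, -0.4, 6.0]
gripper_width: 0.0117
```

```bash
python3 -c "
from rel import *
for i in range(2):
  s=show();print(s['torque'],'grasp y',((s['ee_pos']+.078*s['orientation'][:,2])[:2]-g['c'])@g['ey'])
  p,d=robot.camera('wrist' if i else 'top')
  cv2.imwrite('pics/hold%d.png'%i,p)"
```

```text
t 17.175 ee [ 0.563  -0.0765  0.1848] fix 0.0014 -0.0296 Ffix -0.5289433714761842 -0.3782206876419502 6.029932512251393 w 0.011707325439395918
yaw err -7.228999783064072e-05 tilt [6.09002470e-05 1.84456476e-03]
[-0.21052138  0.09970105  0.02185435] grasp y -0.029451336874422213
t 17.225 ee [ 0.563  -0.0765  0.1848] fix 0.0014 -0.0296 Ffix -1.9711067367159867 -0.2096963830686394 5.997108136890779 w 0.011964879349375245
yaw err -4.462617226652643e-05 tilt [2.28773639e-05 1.82206667e-03]
[-0.23517691  0.10710965  0.00469985] grasp y -0.029442809745283523
```

Grasp point is at -29.45 mm, the target. Release.

Emit:
{"api": "servo_tool", "payload": {"offset": [[0,0,0],[0,0,0],[0,0,0],[0,0,0],[0,0,0],[0,0,0]], "angular": [[0,0,0],[0,0,0],[0,0,0],[0,0,0],[0,0,0],[0,0,0]], "grip": [1.4,1.8,2.4,3.4,4.4,5]}}

```text
time: 18.02
ee_pos: [0.5629, -0.0775, 0.1846]
orientation: [[0.998, 0.068, -0.0], [0.068, -0.998, 0.0], [-0.0, -0.0, -1.0]]
wrist_force: [-0.5, 0.4, 0.5]
gripper_width: 0.0489
```

```bash
python3 -c "
from rel import *
s=show();print(s['torque'])"
```

```text
t 18.025 ee [ 0.5629 -0.0775  0.1846] fix 0.0013 -0.0306 Ffix -0.44775299582586237 0.43921945817372393 0.49202764863609283 w 0.04891030766542282
yaw err -0.0002618577556969537 tilt [-4.41536623e-05  6.59878355e-05]
[ 0.07324521 -0.00136682 -0.02688183]
```

The arm relaxed about 1 mm in y on release, so I check whether the slide followed. I compare the wrist pictures taken before and after release, block against the fixed parts.

```bash
python3 - <<'E'
from rel import *
s=show();p1,d1=robot.camera("wrist");cv2.imwrite("pics/rel1.png",p1)
p0=cv2.imread("pics/hold1.png")
g0,g1=[cv2.cvtColor(x,cv2.COLOR_BGR2GRAY) for x in(p0,p1)]
c=cv2.goodFeaturesToTrack(g0,150,.02,5).astype(np.float32)
n,st,e=cv2.calcOpticalFlowPyrLK(g0,g1,c,None,winSize=(15,15));b,sb,_=cv2.calcOpticalFlowPyrLK(g1,g0,n,None,winSize=(15,15))
ok=(st[:,0]==1)&(np.abs(b-c).max((1,2))<.2)
for a,f in sorted(((tuple(a),tuple(f)) for a,f in zip(c[ok,0],(n-c)[ok,0])),key=lambda q:q[0]):
    x,y=a
    if 160<y<300: print(np.round(a,0),np.round(f,2),round(float(d1[int(y),int(x)]),3))
m,R,t=RT("wrist",s);print(K(m))
E
```

```text
t 18.025 ee [ 0.5629 -0.0775  0.1846] fix 0.0013 -0.0306 Ffix -0.44775299582586237 0.43921945817372393 0.49202764863609283 w 0.04891030766542282
yaw err -0.0002618577556969537 tilt [-4.41536623e-05  6.59878355e-05]
[  6. 216.] [-2.31  0.17] 0.198
[  7. 221.] [-2.28  0.19] 0.199
[ 11. 209.] [-1.84  0.05] 0.199
[ 12. 244.] [-1.93  0.16] 0.203
[ 16. 206.] [-1.89  0.09] 0.206
[ 22. 211.] [-2.12  0.16] 0.199
[ 23. 278.] [0.02 0.01] 0.087
[ 25. 196.] [-2.14  0.07] 0.188
[ 31. 204.] [-2.12  0.12] 0.186
[ 32. 274.] [-1.85  0.01] 0.273
[ 36. 269.] [-1.98  0.1 ] 0.211
[ 42. 213.] [-2.18  0.04] 0.189
[ 44. 207.] [-2.21  0.05] 0.187
[ 46. 290.] [-2.04  0.15] 0.204
[ 47. 281.] [-2.04  0.14] 0.199
[ 53. 277.] [-1.96  0.09] 0.2
[ 58. 280.] [-2.04  0.04] 0.202
[ 58. 286.] [-2.07  0.09] 0.203
[139. 204.] [-2.14  0.08] 0.186
[139. 212.] [-2.14 -0.08] 0.187
[146. 202.] [-1.98  0.01] 0.187
[149. 221.] [-1.66 -0.05] 0.191
[150. 206.] [-1.93  0.03] 0.188
[150. 215.] [-1.77 -0.07] 0.19
[153. 210.] [-1.9   0.09] 0.188
[159. 207.] [-1.73  0.54] 0.19
[184. 175.] [-1.71  0.03] 0.239
[184. 222.] [-1.7   0.01] 0
[... 790 characters left out ...]
15] 0.24
[374. 193.] [-1.51 -0.14] 0.241
[375. 262.] [-1.5  -0.19] 0.239
[377. 186.] [-1.57 -0.  ] 0.235
[401. 208.] [-1.97  0.39] 0.192
[402. 202.] [-1.8  0.1] 0.191
[406. 207.] [-1.89 -0.02] 0.192
[416. 208.] [ 1.15 -0.14] 0.0
[418. 176.] [-1.5  -0.18] 0.239
[418. 184.] [-1.55 -0.03] 0.243
[428. 209.] [1.03 0.03] 0.192
[431. 217.] [-0.04  0.27] 0.193
[475. 202.] [-1.85 -0.28] 0.193
[488. 174.] [-1.55 -0.2 ] 0.268
[489. 181.] [-1.8  -0.25] 0.182
[501. 179.] [-1.87 -0.26] 0.183
[520. 277.] [-0. -0.] 0.09
[543. 277.] [-0.12 -0.13] 0.087
[550. 283.] [-0.79 -0.47] 0.084
[[310.85360578   0.         278.43067644]
 [  0.         310.85360578 206.78314154]
 [  0.           0.           1.        ]]
```

View pics/rel1.png

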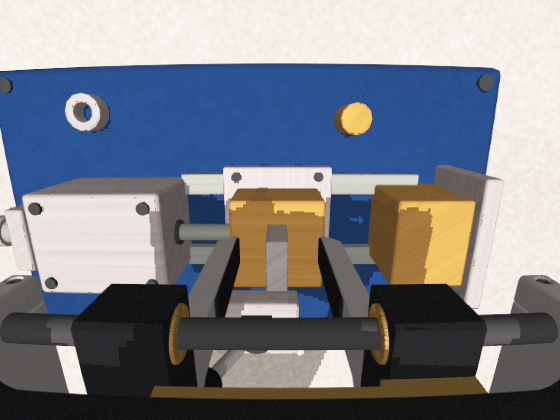

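In this picture the fingers are clear of the tab (about (277,255)). Carriage features shifted the same as fixed ones at equal depth (-1.86 px against -1.85 px), so the slide did not move on release. I also check that the TCP-to-slide relation has no hysteresis, using the earlier gripped picture (-y travel) against the hold picture (+y travel).

```bash
python3 - <<'E'
from rel import *
g0,g1=[cv2.imread(f"pics/{x}.png",0) for x in("w2","hold1")]
c=cv2.goodFeaturesToTrack(g0,200,.02,5).astype(np.float32)
n,st,e=cv2.calcOpticalFlowPyrLK(g0,g1,c,None,winSize=(15,15));b,_,_=cv2.calcOpticalFlowPyrLK(g1,g0,n,None,winSize=(15,15))
ok=(st[:,0]==1)&(np.abs(b-c).max((1,2))<.2)
for a,f in sorted(((tuple(a),tuple(f)) for a,f in zip(c[ok,0],(n-c)[ok,0])),key=lambda q:q[0]):
    if 165<a[1]<300 and 130<a[0]<470: print(np.round(a,0),np.round(f,2))
E
```

```text
[140. 197.] [-3.    0.04]
[142. 204.] [-2.92  0.03]
[142. 212.] [-2.93  0.04]
[150. 202.] [-2.95  0.14]
[150. 216.] [-2.5  -0.18]
[151. 288.] [-2.68 -0.09]
[153. 280.] [-2.52  0.16]
[154. 259.] [0.54 6.05]
[155. 210.] [-2.84 -0.02]
[158. 278.] [-2.18  0.16]
[158. 292.] [-2.57 -0.12]
[159. 201.] [-2.92  0.2 ]
[162. 207.] [-2.75  0.83]
[162. 283.] [-2.6   0.06]
[175. 285.] [-1.3   0.72]
[186. 175.] [-2.51  0.03]
[187. 222.] [-2.54  0.  ]
[187. 241.] [-2.56  0.06]
[190. 183.] [-2.3   0.38]
[193. 193.] [-2.09 -0.03]
[193. 262.] [-1.94  0.04]
[194. 222.] [-2.42  0.04]
[195. 241.] [-2.28 -0.01]
[195. 248.] [-2.31 -0.02]
[215. 194.] [-0.05 -0.02]
[224. 174.] [-0.07  0.06]
[224. 195.] [-0.02  0.09]
[224. 200.] [-0.02  0.08]
[225. 223.] [-0.05  0.12]
[225. 283.] [-0.17 -0.01]
[226. 168.] [-0.11  0.03]
[226. 241.] [-0.01  0.05]
[227. 204.] [-0.02  0.06]
[227. 265.] [-0.   -0.01]
[230. 222.] [-0.2  -0.33]
[233. 179.] [-0.04  0.11]
[233. 200.] [-0.01  0.03]
[233. 279.] [-0.08  0.01]
[235. 173.] [-0.03  0.03]
[236. 218.] [-0.2  -0.35]
[239. 182.] [-0.05  0.09]
[239. 189.] [-0.18  0.15]
[240. 173.
[... 469 characters left out ...]

[323. 174.] [-0.06  0.06]
[324. 179.] [ 0.   -0.01]
[324. 279.] [-0.05 -0.02]
[325. 200.] [-0.08 -0.01]
[326. 211.] [-0.17  0.05]
[330. 199.] [-0.06 -0.  ]
[330. 265.] [-0.04  0.01]
[331. 243.] [-0.05 -0.01]
[333. 195.] [-0.08  0.01]
[334. 173.] [-0.14 -0.03]
[349. 201.] [-2.04 -0.07]
[359. 218.] [-0.78  0.11]
[371. 197.] [-2.52 -0.01]
[371. 283.] [-0.1   0.07]
[372. 247.] [-2.32  0.  ]
[377. 193.] [-2.41 -0.02]
[377. 262.] [-2.38  0.03]
[379. 186.] [-2.41 -0.08]
[381. 285.] [0.04 0.05]
[405. 202.] [-3.05  0.2 ]
[416. 208.] [-0.18  0.06]
[420. 184.] [-2.42 -0.01]
[421. 176.] [-2.46 -0.03]
[426. 284.] [-0.96  0.11]
[430. 215.] [ 0.07 -0.23]
[430. 244.] [-0.64  3.4 ]
[464. 284.] [-2.73  0.  ]
```

No hysteresis: the slide stayed rigid in the gripper, and the fixture shifted 3.0 px, which is 1.85 mm as expected. The slide is centred and released. Next I rise, close the fingers, and go behind (+y of) the clamp ball.

Emit:
{"api": "servo_tool", "payload": {"offset": [[0,0,-1],[0,0,-2.5],[0,0,-3],[0,0,-1],[-3,-3,0],[-3.1,-3.1,0],[-3,-3,0],[0,0,0],[0,0,0]], "angular": [[0,0,0],[0,0,0],[0,0,0],[0,0,0],[0,0,0],[0,0,0],[0,0,0],[0,0,0],[0,0,0]], "grip": [5,5,5,5,2,0,0,0,0]}}

```text
time: 19.2
ee_pos: [0.4664, 0.007, 0.2598]
orientation: [[0.998, 0.068, 0.001], [0.068, -0.998, -0.0], [0.001, 0.001, -1.0]]
wrist_force: [-0.6, 0.3, -0.3]
gripper_width: 0.0035
```

```bash
python3 - <<'E'
from rel import *
s=show();p,d=robot.camera("top");cv2.imwrite("pics/t2.png",p[165:300,195:380])
p,d=robot.camera("wrist");cv2.imwrite("pics/w3.png",p)
E
```

```text
t 19.2 ee [0.4664 0.007  0.2598] fix -0.0892 0.0602 Ffix -0.5325715030539632 0.3602868300663849 -0.3058214773896133 w 0.003504748666634496
yaw err 5.085092538409386e-05 tilt [ 0.00097361 -0.00047488]
```

View pics/w3.png

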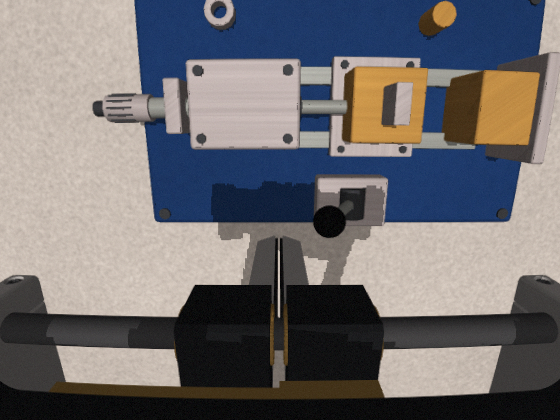

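The ball at about (329,221) lies to the -y side of the closed fingertips (about (279,240)), so the way down is clear. Next I descend and approach.

Emit:
{"api": "servo_tool", "payload": {"offset": [[0,0,3],[0,0,3],[0,0,1],[0,0,0],[0,0.8,0],[0,0.4,0],[0,0.3,0],[0,0.3,0],[0,0,0]], "angular": [[0,0,0],[0,0,0],[0,0,0],[0,0,0],[0,0,0],[0,0,0],[0,0,0],[0,0,0],[0,0,0]], "grip": [0,0,0,0,0,0,0,0,0]}}

```text
time: 20.42
ee_pos: [0.4675, -0.0108, 0.19]
orientation: [[0.998, 0.068, 0.001], [0.068, -0.998, 0.0], [0.001, -0.0, -1.0]]
wrist_force: [0.5, 0.7, 1.1]
gripper_width: 0.0003
```

Emit:
{"api": "servo_tool", "payload": {"offset": [[0,0.3,0],[0,0.4,0],[0,0.4,0],[0,0.4,0],[0,0.4,0],[0,0.4,0],[0,0.4,0],[0,0.4,0],[0,0.4,0],[0,0,0]], "angular": [[0,0,0],[0,0,0],[0,0,0],[0,0,0],[0,0,0],[0,0,0],[0,0,0],[0,0,0],[0,0,0],[0,0,0]], "grip": [0,0,0,0,0,0,0,0,0,0]}}

```text
time: 21.68
ee_pos: [0.4696, -0.0462, 0.1896]
orientation: [[0.998, 0.067, -0.0], [0.067, -0.998, -0.001], [-0.0, 0.001, -1.0]]
wrist_force: [0.5, -0.4, 1.5]
gripper_width: 0.0006
```

```bash
python3 - <<'E'
from rel import *
s=show();p,d=robot.camera("wrist");cv2.imwrite("pics/w4.png",p)
E
```

```text
t 21.675 ee [ 0.4696 -0.0462  0.1896] fix -0.0897 0.007 Ffix 0.47010556187779867 -0.4753295596281939 1.4783967544922192 w 0.000551719992410904
yaw err -0.000529910259416011 tilt [-6.06954986e-05 -5.40266145e-04]
```

View pics/w4.png

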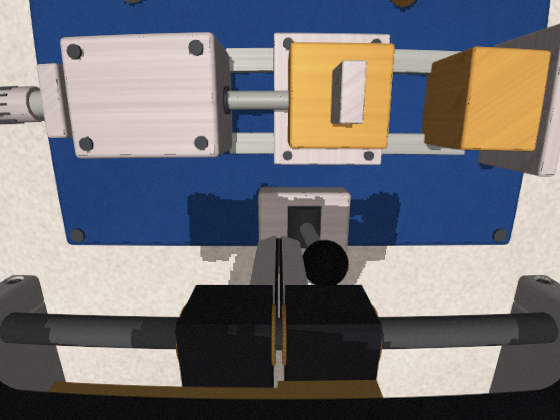

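The ball at about (325,262) is being pushed by the closed fingers and the slide stands untouched. I continue.

Emit:
{"api": "servo_tool", "payload": {"offset": [[0,0.4,0],[0,0.4,0],[0,0.4,0],[0,0.4,0],[0,0.2,0],[0,0.2,0],[0,0.1,0],[0,0,0]], "angular": [[0,0,0],[0,0,0],[0,0,0],[0,0,0],[0,0,0],[0,0,0],[0,0,0],[0,0,0]], "grip": [0,0,0,0,0,0,0,0]}}

```text
time: 22.72
ee_pos: [0.471, -0.0667, 0.1897]
orientation: [[0.998, 0.068, -0.0], [0.068, -0.998, -0.0], [-0.0, 0.0, -1.0]]
wrist_force: [-0.0, 1.2, -0.4]
gripper_width: 0.0005
```

Emit:
{"api": "servo_tool", "payload": {"offset": [[0,0.1,0],[0,0.1,0],[0,0.1,0],[0,0,0]], "angular": [[0,0,0],[0,0,0],[0,0,0],[0,0,0]], "grip": [0,0,0,0]}}

```text
time: 23.22
ee_pos: [0.4712, -0.0697, 0.1897]
orientation: [[0.998, 0.068, 0.0], [0.068, -0.998, -0.0], [0.0, 0.0, -1.0]]
wrist_force: [-1.0, 0.2, 0.2]
gripper_width: 0.0006
```

Emit:
{"api": "servo_tool", "payload": {"offset": [[0,0.1,0],[0,0.1,0],[0,0.1,0],[0,0,0]], "angular": [[0,0,0],[0,0,0],[0,0,0],[0,0,0]], "grip": [0,0,0,0]}}

```text
time: 23.72
ee_pos: [0.4714, -0.0728, 0.1897]
orientation: [[0.998, 0.068, 0.0], [0.068, -0.998, -0.0], [0.0, 0.0, -1.0]]
wrist_force: [0.0, 0.7, -1.9]
gripper_width: 0.0006
```

```bash
python3 - <<'E'
from rel import *
s=show();p,d=robot.camera("wrist");cv2.imwrite("pics/w5.png",p)
E
```

```text
t 23.725 ee [ 0.4714 -0.0728  0.1897] fix -0.0897 -0.0197 Ffix 0.09106055934933577 0.6524898021595166 -1.8772852967661613 w 0.0005905921100140953
yaw err -0.0003020714070359337 tilt [ 9.54292832e-06 -1.37577471e-04]
```

View pics/w5.png

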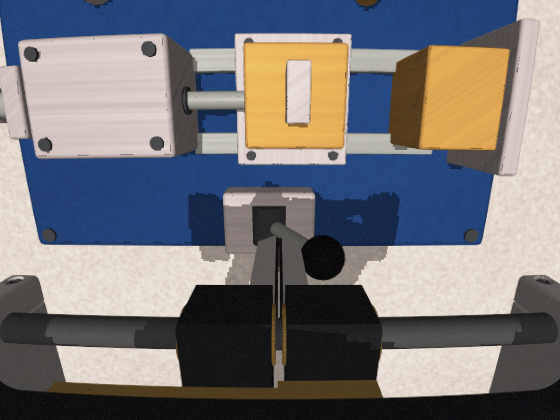

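Emit:
{"api": "servo_tool", "payload": {"offset": [[0,0.1,0],[0,0.1,0],[0,0,0]], "angular": [[0,0,0],[0,0,0],[0,0,0]], "grip": [0,0,0]}}

```text
time: 24.15
ee_pos: [0.4715, -0.0741, 0.1896]
orientation: [[0.998, 0.068, -0.0], [0.068, -0.998, 0.001], [-0.0, -0.001, -1.0]]
wrist_force: [-0.1, 4.6, 0.4]
gripper_width: 0.0005
```

```bash
cat > ball.py <<'E'
from rel import *
s=show();p,d=robot.camera("wrist");cv2.imwrite("pics/w6.png",p)
k=cv2.inRange(p,(0,0,0),(25,25,25));k[:225]=0;k[282:]=0;k[:,:296]=0;k[:,365:]=0
n,l,st,c=cv2.connectedComponentsWithStats(k);i=1+np.argmax(st[1:,4])
q=pts("wrist",[[st[i,0]+st[i,2]/2,st[i,1]+st[i,3]/2]],s,z=.106)[0];w=q[:2]-g["c"];print(st[i],"ball fix",w@g["ex"],w@g["ey"])
E
python3 ball.py
```

```text
t 24.15 ee [ 0.4715 -0.0741  0.1896] fix -0.0897 -0.021 Ffix 0.23128239799810416 4.578352831382618 0.3653175509590438 w 0.000454651030993916
yaw err -0.00043880534311614705 tilt [-0.00014113  0.00149297]
[ 302  235   42   45 1460] ball fix -0.08878465543979046 -0.0464504250405412
```

The stop is felt at 4.6 N and the ball is at its end position. Next I back off, rise, and check everything.

Emit:
{"api": "servo_tool", "payload": {"offset": [[0,-0.5,0],[0,-1.5,0],[0,-1,0],[0,0,-3],[0,0,-4],[0,0,-4],[-3,0,0],[-3,0,0],[0,0,0],[0,0,0]], "angular": [[0,0,0],[0,0,0],[0,0,0],[0,0,0],[0,0,0],[0,0,0],[0,0,0],[0,0,0],[0,0,0],[0,0,0]], "grip": [0,0,0,0,0,0,0,0,0,0]}}

```text
time: 25.45
ee_pos: [0.4103, -0.0486, 0.3]
orientation: [[0.998, 0.068, 0.001], [0.068, -0.998, -0.0], [0.001, 0.001, -1.0]]
wrist_force: [-0.3, -0.3, 0.4]
gripper_width: 0.0002
```

```bash
python3 - <<'E'
from rel import *
s=show();p,d=robot.camera("wrist");cv2.imwrite("pics/w7.png",p)
v,u=np.nonzero(d>0.05);X=pts("wrist",np.c_[u,v],s,depth=d[v,u])
F=np.c_[(X[:,:2]-g["c"])@g["ex"],(X[:,:2]-g["c"])@g["ey"],X[:,2]]
k=(abs(F[:,0])<.03)&(F[:,1]>-.07)&(F[:,1]<.01)&(F[:,2]>.105)&(F[:,2]<.12)
print("tab",k.sum(),np.percentile(F[k],[2,50,98],axis=0).round(4) if k.any() else 0)
k=(abs(F[:,0]+.09)<.02)&(F[:,1]>-.08)&(F[:,1]<.04)&(F[:,2]>.09)&(F[:,2]<.13)
print("ball",k.sum(),np.percentile(F[k],[2,50,98],axis=0).round(4) if k.any() else 0)
E
```

```text
t 25.45 ee [ 0.4103 -0.0486  0.3   ] fix -0.149 0.0086 Ffix -0.2999629083313626 -0.28565799529161123 0.3936489770201957 w 0.00024685773818059446
yaw err 0.00013676069576455674 tilt [ 0.00140803 -0.00046411]
tab 670 [[-0.0136 -0.0348  0.1062]
 [ 0.0005 -0.0287  0.1116]
 [ 0.0153 -0.0229  0.1131]]
ball 707 [[-0.0997 -0.0555  0.0917]
 [-0.0882 -0.0434  0.1145]
 [-0.077  -0.033   0.1184]]
```

View pics/w7.png

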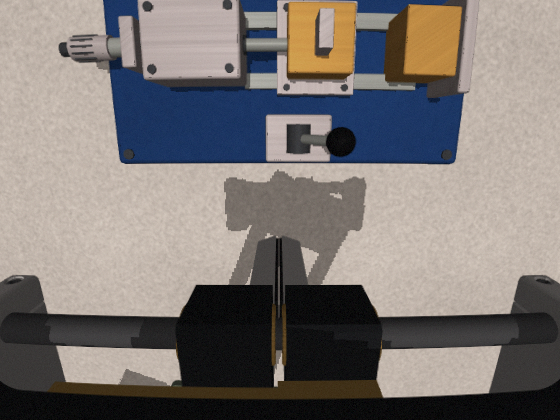

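The lever is fully over: the ball at about (341,142) measures y -44 mm, z 105 mm at its centre. The tab measures -28.8 mm against the -29.4 mm target, which is within camera accuracy. The gripper is clear, so I hand in.

```bash
python3 -c "
from workcell import robot
print(robot.sign_off())"
```

```text
the job is handed in; nothing more can be done
None
```

The slide is left in the middle of its free play and released, and the clamp lever is fully over. I handed the job in at about 25.5 s of the 54 s allowed; no verdict was reported.

- **Finding the middle:** I gripped the tab and pressed to about 4.7 N at each end. The grasp point stood at fixture y -18.8 mm at the micrometer end and -40.0 mm at the other. That puts the middle at -29.4 mm, with roughly 20 mm of play. I left the slide at -29.45 mm.
- **Release:** The arm relaxed about 1 mm when the fingers opened. Comparing pictures from before and after showed the slide stayed put to within about 0.1 mm.
- **Clamp lever:** I pushed it over with closed fingers until the stop resisted at about 4.6 N. The last picture puts the ball at y of about -44 mm, its fully-over position.
- **Last checks:** Camera depth reads the tab at about -28.8 mm, 0.6 mm off the felt middle but within the 2 mm calibration. I backed the gripper clear of everything. I did not re-measure the bystanders, but the arm stayed well away from them.
- **Disagreement:** At the -y end, the wrist force and the wrist moment gave contact forces about 2 N apart. I used equal forces at both ends, so that should shift the middle by only about 0.25 mm.

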